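Show the finished bearing block to the inspection camera

ROBOT

A 6-joint arm with a two-finger parallel gripper is mounted at the origin on a cart in front of the work surface, level with it; the furniture and walls round the work are solid. World frame = base frame: x ahead of the robot, y to its left, z up, the work surface at z = 0. Lengths are in m, angles in rad, forces in N, time in s.
With the tool pointing down it reaches from about 0.35 to 0.775 m from the base axis. Payload 7.3 kg.
Tool frame: the origin (TCP) lies at the centre of the arm's flange, where the gripper is bolted on; the fingertips stand 178 mm ahead of it and the grasp point (between the pads) lies 159 mm ahead of it (tip_extent is the distance from the TCP to the fingertips, in m); z points along the fingers, y is the line along which they close (so a half turn about z gives the same grasp; the last joint's range is limited). The gripper opens to 92 mm and grips with 3 to 60 N. Pads are 19 mm wide; open, the fingers measure 130 mm over their backs; the gripper's body (75 mm by 190 mm) begins 47 mm behind the grasp point.
Start: joints at [-1.313, 0.342, 1.524, -0, 1.275, -0.146], TCP at [0.206, -0.483, 0.405] pointing down, gripper open.
Joint ranges: [-2.53, 2.53], [-0.77, 2.02], [0.04, 2.7], [-1, 4.14], [0.28, 2.66], [-3.11, 3.11]. Speed limits (rad/s): [2.57, 2.57, 3.14, 3.14, 3.14, 3.14].

INTERFACE

Orientations are given as [roll, pitch, yaw] about the fixed x, y, z axes, in that order (R = Rz(yaw) Ry(pitch) Rx(roll)).
In Python, from cell import * gives the robot as it stands.
- The arm moves only by the tool arm_command, never from a script. Its arguments are lists of equal length, an entry for each row: "xyz": the shift along the world's x, y, z in mm, a list of three; "spin": the turn about the world's z in degrees. In form: {"xyz": [[tx, ty, tz], ...], "spin": [spin, ...]}. A call has 1 to 20 rows; each row shifts and turns the commanded pose from where the row before left it; what a row does not reach is not made up. A row lasts 1/10 s, in which the tool goes at most 50 mm and 8.59 degrees, less where a joint would pass 70% of its speed; a pose out of reach is approached as far as the arm can. A call with a gripper value outside its range is refused whole. "jaw" is the opening, from -1 (shut) to 1 (fully open), set as the call begins (left out, the last holds). The fingers move at their own pace and stop on an object; "squeeze" is the grip in N (left out, the last holds). Time passes only in rows, so rows that do not move let the fingers close. It gives the time, the measured TCP pose, the force, the opening and the grip force at its end, in the units of the state.
- observe(): the state, without advancing time (a new reading comes with each control period).
- read_camera(name): name is "scene" or "top" or "wrist"; returns a dict with "img" (420x560x3 uint8, red, green, blue), "depth" (420x560 float32, m along the optical axis (not along the pixel's ray), 0 where there is no reading), "fx", "fy", "cx", "cy" (pixels), "world_from_camera" (4x4, takes a point from camera to world coordinates). Camera axes: x right, y up, looking along -z (the intrinsics and any distortion apply to the point x, -y, -z); pixel columns grow to the right and rows downward; lengths in m; the calibration is good to about 2 mm. A picture is of the moment at which its call begins.
- hand_in(): hands the job in; it is judged then, once.
The state is a dict: "time": time; "qpos": joint angles; "qvel": joint speeds; "joint_efforts": joint torques, N m; "tool_pos": TCP position; "tool_rot": TCP orientation; "contact_force": force on the tool from outside, world axes, zero at the start; "torque": the same for the moment, N m; "opening": finger opening in m; "grip_force": force on a finger pad.
Only numpy, scipy, OpenCV 4.12 (cv2) and the standard library are available. Lean on these libraries where they do the work, as an engineer would, in place of code of your own. Each camera call takes 0.05 s, during which the arm holds its last target. There are 200 camera calls.

TASK

Take the vice's moving jaw by its two sides and slide it back by about 2 cm to open the vice, while the aluminium bearing block stays standing in it. Then lift the block out by its two narrow ends and hold it up in the air before the inspection camera, the face of its brass bushing centred on the lens axis 15 cm in front of the lens, looking squarely into the lens, right way up and level with the camera. Finish while still holding it there, steady; leave the vice open, and do not bump the camera or disturb the caliper, the tape measure or the wrench.

Things in the scene. Friction and masses are not known exactly. Their poses are not given: they have to be found in the camera images.
- vice: blue-grey machine vice, 183x135x52 mm, fixed to the bench; origin on the bench under its middle. The jaws lie along the horizontal direction a = (0.899, -0.438, 0) in its frame, from the moving jaw (near the robot) to the fixed jaw (far); their tops are about 50 mm above the bench, the rails under the slot, on which the block stands, 22 mm
- vice_jaw (a joint): how far the moving jaw has been slid back, m: 0 to 0.003 at the start (almost at the block), 0.028 fully open; it slides away from the fixed jaw (against a, towards the robot) against about 1 N of friction and stays where left. No need to turn the screw
- jaw_grip (a point): middle of the top face of the moving jaw, about 49 mm above the bench, moves with it. The jaw is 58 mm wide across the vice (the grasp, horizontal and square to a), 24 mm thick along a, 26 mm tall below this point, with free sides
- bearing_block: upright aluminium block with a red plug on top, 20 mm thick (its x) by 46 mm wide (its y) by 60 mm tall (z), 110 to 225 g, loose; origin in the middle of its underside, z up, x out of the face with the brass bushing. At the start it stands upright in the vice, x along a, away from the robot, its upper 30 mm above the jaws
- bushing (a point): middle of the outer face of the brass bushing, a ring of 20 mm diameter that stands 5 mm out of the block's face; 42 mm above the block's underside, 15 mm out along x; axes as the block
- block_back (a point): middle of the block's plain back face, directly behind the bushing, 42 mm above the underside, 10 mm behind the origin; axes as the block
- camera_stand: stand of the inspection camera: dark base plate 130x110x12 mm, fixed to the bench, aluminium column 372 mm tall; origin on the bench under the base, 30 mm behind its middle, z up, -x the side the camera looks to
- cam_head (a joint): how far the grey camera head with its white ring light is tilted downward from level, rad, 0.25 to 0.55; stiff, not to be moved. Its pivot is 340 mm above the bench, 27 mm from the stand's origin on the -x side, and the lens is 60 mm ahead of the pivot
- lens (a point): middle of the lens front; the camera looks along this frame's -x; z is the camera's up, y across
- focus (a point): the point on the lens axis 150 mm in front of the lens where the bushing face belongs; same axes as the lens: x points back into the lens. The block is shown rightly when its own axes are parallel to these, each the same way
- caliper: steel caliper lying on the bench, 68x168x10 mm, loose, to be left alone; origin under its middle
- tape_measure: yellow tape measure on the bench, 71x82x32 mm, loose, to be left alone; origin under its middle
- wrench: steel combination wrench on the bench, 61x164x8 mm, loose, to be left alone; origin under its middle
Not all that is in view belongs to the job. What is meant by the bearing_block is not blue or orange, and is the smaller of those in its own colour.

How it is judged:
By the outcome, as a careful person would: the job done as asked, in the order asked, and still so for the second after the job is handed in, while the arm keeps its last pose, push and grip.
It also fails if it takes over 45 s, if anything falls off the work surface, if the arm or the gripper's body presses on something with over 40 N, if the wrist force passes 120 N, or if a joint passes its speed limit or range.

## Working session

There is one attempt and no reset: what is moved stays moved. The work goes in short steps, Python scripts to look and compute and a tool call to move; the robot and the scene stay as the last step left them, time stands still between calls to the robot, and variables do not carry over. Pictures are saved under pics/ and viewed, at most 10 in all, crops included, and the job is handed in when it is done.

Besides the shell and the picture viewer there is one more tool, called after "Request:" by a JSON object that holds its "name" and its "arguments". arm_command: Moves the arm, as the interface text tells. Its arguments: {"type":"object","properties":{"xyz":{"type":"array","items":{"type":"array","items":{"type":"number"}}},"spin":{"type":"array","items":{"type":"number"}},"jaw":{"type":"number"},"squeeze":{"type":"number"}},"required":["xyz","spin"]}

```bash
mkdir -p pics; ls; python3 - <<'E'
from cell import *
import cv2,numpy as np,pickle
d={}
for n in("scene","top"):
    d[n]=read_camera(n); cv2.imwrite(f"pics/{n}0.png",d[n]["img"][:,:,::-1])
    print(n,d[n]["fx"],d[n]["cx"],d[n]["cy"],np.round(d[n]["world_from_camera"],3).tolist(),[k for k in d[n]])
pickle.dump(d,open("d0.pkl","wb"))
s=observe();print(s["time"],s["tool_pos"],s["tool_rot"],s["opening"])
E
```

```text
pics
scene 404.20501866464656 280.76942693975485 210.04040754937296 [[0.892, 0.234, -0.385, 0.104], [-0.45, 0.417, -0.789, -0.979], [-0.024, 0.878, 0.478, 0.8], [0.0, 0.0, 0.0, 1.0]] ['img', 'depth', 'fx', 'fy', 'cx', 'cy', 'world_from_camera']
top 458.00756599181483 275.7607385796225 208.83562041805965 [[-0.343, 0.723, -0.599, -0.217], [-0.939, -0.274, 0.208, 0.282], [-0.014, 0.634, 0.773, 1.249], [0.0, 0.0, 0.0, 1.0]] ['img', 'depth', 'fx', 'fy', 'cx', 'cy', 'world_from_camera']
0.1 [ 0.20628614 -0.48264391  0.40412735] [-3.14024911e+00 -2.12278984e-04  4.03852972e-01] 0.09175396915833628
```

View pics/scene0.png

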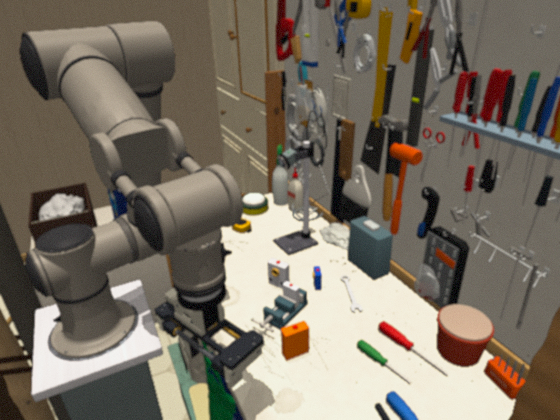

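View pics/top0.png

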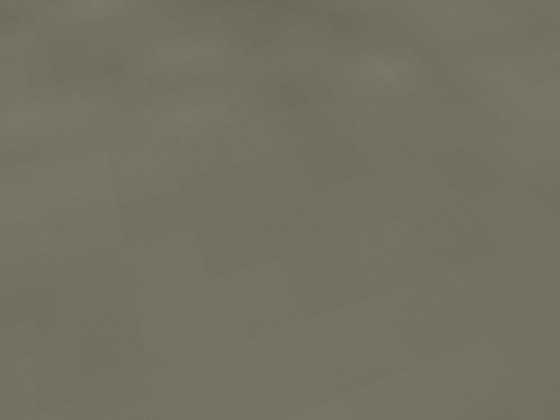

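The scene view shows the vice at about (285,303), a silver block at about (278,272) with another by the vice, an orange block at (295,340), a blue one at (317,277), and the camera stand at about (300,200). The top camera is blocked, probably by the arm. I'll enlarge the scene and take a wrist picture.

```bash
python3 - <<'E'
from cell import *
import cv2,numpy as np,pickle
d=pickle.load(open("d0.pkl","rb"))
im=d["scene"]["img"][135:335,215:375,::-1]
a=cv2.resize(im,None,fx=3,fy=3,interpolation=cv2.INTER_CUBIC)
w=read_camera("wrist");d["wrist"]=w;pickle.dump(d,open("d0.pkl","wb"))
b=cv2.resize(w["img"][:,:,::-1],(320,240))
c=np.zeros((600,800,3),np.uint8);c[:,:480]=a;c[:240,480:]=b
cv2.imwrite("pics/crop1.png",c)
print(np.round(w["world_from_camera"],3).tolist(),w["fx"])
for n in("scene","top","wrist"):
    z=d[n]["depth"];print(n,(z>0).mean(),np.percentile(z[z>0],[5,50,95]) if (z>0).any() else 0)
# scene 3D: heights 
def pts(c):
    v,u=np.mgrid[:420,:560];z=c["depth"]
    P=np.stack([(u-c["cx"])/c["fx"]*z,-(v-c["cy"])/c["fy"]*z,-z],-1)
    T=c["world_from_camera"];return P@T[:3,:3].T+T[:3,3]
P=pts(d["scene"])
for (u,v) in [(330,330),(278,265),(278,275),(272,303),(290,295),(295,240),(305,200),(318,150),(285,157),(265,330),(295,330)]: print((u,v),P[v,u].round(3))
E
```

```text
[[0.392, 0.891, 0.229, 0.266], [-0.92, 0.381, 0.094, -0.455], [-0.003, -0.247, 0.969, 0.384], [0.0, 0.0, 0.0, 1.0]] 311.90706678671864
scene 0.9958588435374149 [0.59173907 1.03945297 2.68183672]
top 0.1611267006802721 [0.05039272 0.0544306  0.0592929 ]
wrist 0.9526530612244898 [0.05563413 0.35385068 1.31177235]
(330, 330) [ 0.565 -0.317 -0.003]
(278, 265) [ 0.524 -0.091  0.08 ]
(278, 275) [ 0.516 -0.105  0.055]
(272, 303) [ 0.473 -0.149 -0.002]
(290, 295) [ 0.505 -0.202  0.055]
(295, 240) [0.685 0.101 0.01 ]
(305, 200) [0.724 0.097 0.164]
(318, 150) [0.874 0.262 0.265]
(285, 157) [0.647 0.092 0.338]
(265, 330) [ 0.409 -0.239  0.001]
(295, 330) [ 0.441 -0.349  0.083]
```

View pics/crop1.png

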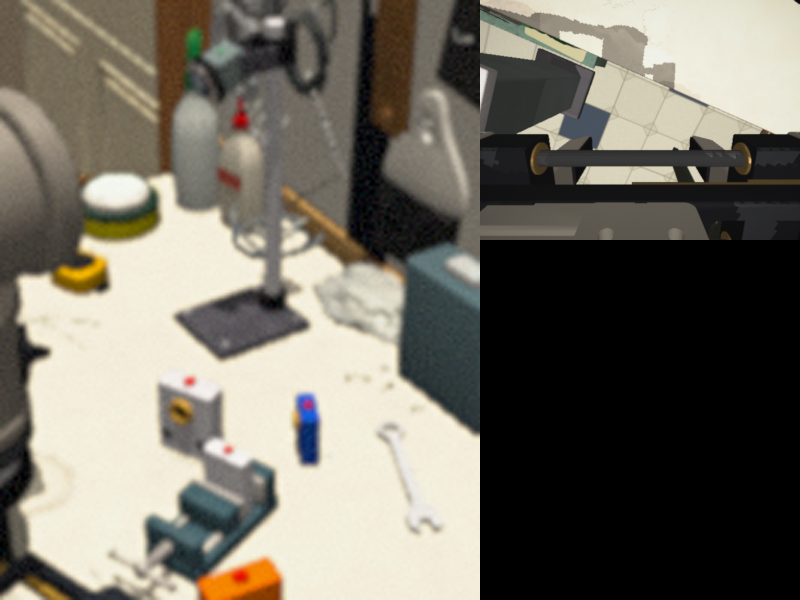

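The candidates in the scene image are:
- aluminium block in the vice, about (291,287)
- larger aluminium block standing free, about (278,272)
- orange block, about (295,340)
- blue block, about (317,277)

The aluminium one in the vice fits: it is neither blue nor orange, and it is the smaller of the two in its colour. The crop confirms it is in the vice, with its red plug at crop pixel (228,450). The wrench is at crop pixel (410,480), the tape measure at (80,270) and the stand at (240,320). The inset wrist view shows only floor and bench.

I'm moving the arm over the work so the wrist camera can see it and the top view clears.

Request:
{"name": "arm_command", "arguments": {"xyz": [[25,35,5],[30,40,5],[30,40,5],[30,40,5],[30,40,0],[25,35,0],[0,0,0],[0,0,0]], "spin": [0,-8,-8,-8,-8,-8,0,0], "jaw": 1}}

```text
time: 0.95
tool_pos: [0.3671, -0.2663, 0.4238]
tool_rot: [3.141, 0.0, -0.243]
contact_force: [-1.1, 0.0, 0.1]
opening: 0.0919
grip_force: 0.0
```

```bash
cat > h.py <<'E'
from cell import *
import cv2,numpy as np,pickle
def pts(c):
    v,u=np.mgrid[:420,:560];z=c["depth"]
    P=np.stack([(u-c["cx"])/c["fx"]*z,-(v-c["cy"])/c["fy"]*z,-z],-1)
    T=c["world_from_camera"];return P@T[:3,:3].T+T[:3,3]
E
python3 - <<'E'
from h import *
d={n:read_camera(n) for n in("wrist","top","scene")}
pickle.dump(d,open("d1.pkl","wb"))
c=np.zeros((600,800,3),np.uint8)
c[:,:][:600,:800]=cv2.resize(d["wrist"]["img"][:,:,::-1],(800,600))
cv2.imwrite("pics/w1.png",c); cv2.imwrite("pics/t1.png",d["top"]["img"][:,:,::-1])
s=observe();print(s["time"],s["tool_pos"],s["tool_rot"],s["qpos"],s["contact_force"])
print(np.round(d["wrist"]["world_from_camera"],3).tolist(), (d["top"]["depth"]>0).mean())
E
```

```text
1.1 [ 0.36631781 -0.26775496  0.42370979] [ 3.14137706e+00  3.67000487e-04 -2.47823125e-01] [-8.00254153e-01  1.94842299e-01  1.67345732e+00 -3.93367061e-04
  1.27349233e+00  1.01848053e+00] [-1.4035295  -0.34618163 -0.64293722]
[[-0.241, 0.94, 0.241, 0.431], [-0.97, -0.234, -0.06, -0.281], [0.0, -0.248, 0.969, 0.403], [0.0, 0.0, 0.0, 1.0]] 0.16093962585034013
```

View pics/w1.png

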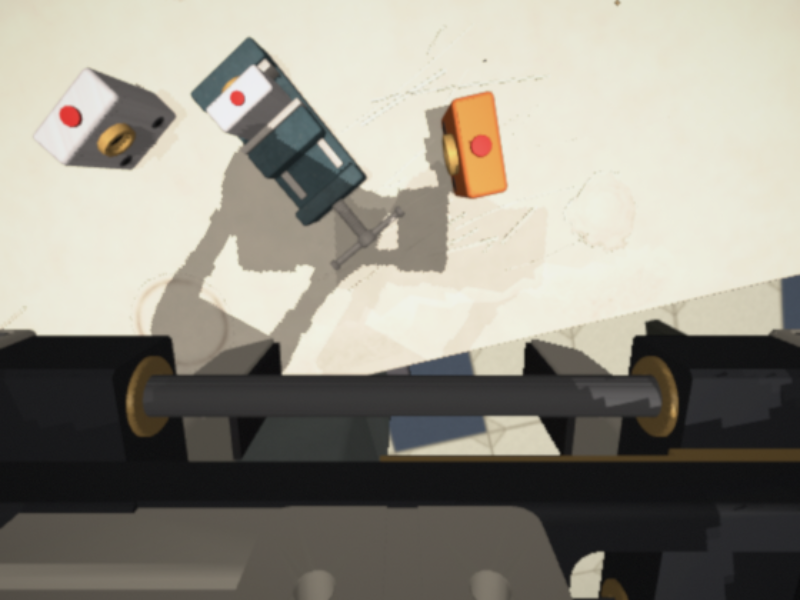

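View pics/t1.png

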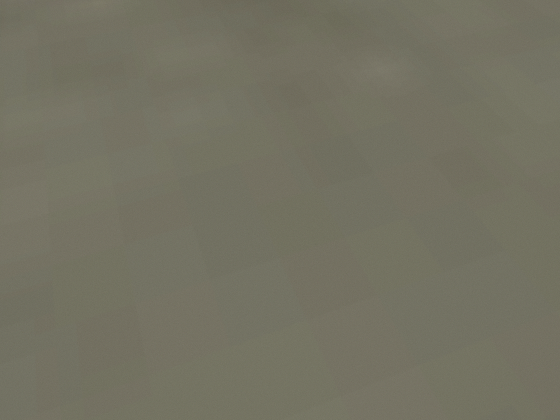

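The wrist view (800x600) shows the vice at about (280,130). The block is in it with a white top and red plug at (238,97). The moving jaw is at (285,145). The larger block is at (100,115) and the orange one at (475,145). The top camera is still covered, so I'll measure with the wrist and scene cameras.

```bash
python3 - <<'E'
from h import *
d=pickle.load(open("d1.pkl","rb"))
c=d["wrist"];P=pts(c);v,u=np.mgrid[:420,:560]
def rect(m,name):
    m=cv2.morphologyEx(m.astype(np.uint8),cv2.MORPH_OPEN,np.ones((3,3)))
    n,l,st,ce=cv2.connectedComponentsWithStats(m)
    for i in range(1,n):
        if st[i,4]<60: continue
        q=P[l==i]; r=cv2.minAreaRect((q[:,:2]*1000).astype(np.float32))
        print(name,st[i,4],"px",ce[i].round(),"rect mm",np.round(r[0],1),np.round(r[1],1),round(r[2],1),"z",np.percentile(q[:,2],[10,50,90]).round(4))
reg=(u>120)&(u<270)&(v>15)&(v<165)
z=P[...,2]
rect(reg&(z>.072)&(z<.09),"blocktop"); rect(reg&(z>.044)&(z<.056),"jawtops"); rect(reg&(z>.018)&(z<.028),"rails")
hsv=cv2.cvtColor(c["img"],cv2.COLOR_RGB2HSV)
red=((hsv[...,0]<8)|(hsv[...,0]>172))&(hsv[...,1]>130)&(v<200)
rect(red,"red")
# bench plane check
print("bench z",np.median(z[(abs(u-400)<20)&(abs(v-60)<20)]))
# stand from the scene
c=d["scene"];S=pts(c);v,u=np.mgrid[:420,:560]
reg=(u>270)&(u<330)&(v>135)&(v<255)
x=S[reg];uv=np.c_[u[reg],v[reg]]
ok=(x[:,0]>.5)&(x[:,0]<.8)&(x[:,1]>-.1)&(x[:,1]<.3)
x=x[ok];uv=uv[ok]
for lo,hi in[(.006,.02),(.03,.08),(.08,.15),(.15,.22),(.22,.28),(.28,.31),(.31,.34),(.34,.38)]:
    q=x[(x[:,2]>lo)&(x[:,2]<hi)]
    if len(q)>5: r=cv2.minAreaRect((q[:,:2]*1000).astype(np.float32));print(lo,len(q),q.mean(0).round(3),np.round(r[0]),np.round(r[1]),round(r[2]))
E
```

```text
blocktop 1205 px [169.  69.] rect mm [ 514.4 -187.8] [25.3 45.8] 25.3 z [0.0776 0.0814 0.0829]
jawtops 986 px [161.  49.] rect mm [ 534.4 -178.3] [23.4 61.5] 24.6 z [0.0498 0.0514 0.0524]
jawtops 101 px [189.  76.] rect mm [ 506.8 -200.1] [ 2.3 29.6] 28.6 z [0.045  0.0501 0.0551]
jawtops 1542 px [197.  97.] rect mm [ 485.9 -201. ] [29.5 58.1] 25.6 z [0.0465 0.0478 0.049 ]
jawtops 704 px [230. 136.] rect mm [ 437.9 -223.6] [14.1 61.9] 25.4 z [0.046  0.0475 0.0486]
rails 126 px [231. 106.] rect mm [ 470.3 -230.1] [25.9  7.6] 28.4 z [0.0201 0.0216 0.0227]
rails 126 px [205. 128.] rect mm [ 453.  -193.4] [25.   8.7] 27.8 z [0.0193 0.0215 0.0227]
red 67 px [166.  68.] rect mm [ 512.  -188.7] [8.2 7.2] 73.1 z [0.0833 0.0841 0.085 ]
red 160 px [49. 81.] rect mm [527.6 -78.1] [12.8 12.2] 43.1 z [0.0858 0.0869 0.0878]
red 167 px [336. 102.] rect mm [ 443.  -338.2] [12.5 12.5] 72.4 z [0.089  0.0901 0.0909]
bench z -0.000675870323687433
0.006 576 [0.683 0.1   0.01 ] [706. 168.] [271. 178.] 85
0.03 263 [0.762 0.126 0.046] [755. 154.] [291.  88.] 90
0.08 153 [0.747 0.158 0.112] [760. 191.] [227.  20.] 70
0.15 109 [0.725 0.096 0.186] [725.  96.] [15. 18.] 64
0.22 100 [0.725 0.096 0.251] [724.  96.] [13. 18.] 52
0.28 70 [0.7   0.093 0.298] [683.  90.] [ 35. 100.] 85
0.31 266 [0.675 0.084 0.327] [686.  99.] [120.  53.] 7
0.34 280 [0.693 0.094 0.349] [688.  96.] [115.  64.] 21
```

Request:
{"name": "arm_command", "arguments": {"xyz": [[30,17,-20],[31,17,-20],[31,17,-20],[30,17,-20],[0,0,-20],[0,0,-20],[0,0,0],[0,0,0]], "spin": [8,8,8,8,7.7,0,0,0]}}

```text
time: 1.9
tool_pos: [0.4886, -0.1999, 0.304]
tool_rot: [-3.141, 0.0, 0.444]
contact_force: [0.7, -0.3, 1.5]
opening: 0.0917
grip_force: 0.0
```

```bash
python3 - <<'E'
from h import *
d={n:read_camera(n) for n in("wrist","scene")}
pickle.dump(d,open("d2.pkl","wb"))
c=np.zeros((420,800,3),np.uint8)
c[:,:560]=d["wrist"]["img"][:,:,::-1]
c[:400,560:]=cv2.resize(d["scene"]["img"][130:330,230:350,::-1],(240,400))
cv2.imwrite("pics/w2.png",c)
s=observe();print(s["time"],s["tool_pos"],s["tool_rot"],s["contact_force"])
P=pts(d["wrist"]);z=P[...,2];A=np.array([.9026,.4305]);N=np.array([-.4305,.9026])
ok=(P[...,0]>.4)&(P[...,0]<.6)&(P[...,1]>-.27)&(P[...,1]<-.12)
for lo,hi in((.074,.0825),(.0455,.053)):
    m=ok&(z>lo)&(z<hi);q=P[m][:,:2]*1000
    a=q@A;n=q@N
    h,e=np.histogram(a,np.arange(310,430,4));print(lo,list(zip(e[:-1].astype(int),h)))
    print(np.percentile(n,[1,99]))
E
```

```text
2.0 [ 0.48886854 -0.19976479  0.30501866] [ 3.13979937e+00 -1.11364293e-03  4.43897973e-01] [-0.05661708 -0.1171522  -0.27809149]
0.074 [(np.int64(310), np.int64(0)), (np.int64(314), np.int64(0)), (np.int64(318), np.int64(0)), (np.int64(322), np.int64(0)), (np.int64(326), np.int64(0)), (np.int64(330), np.int64(0)), (np.int64(334), np.int64(0)), (np.int64(338), np.int64(0)), (np.int64(342), np.int64(0)), (np.int64(346), np.int64(0)), (np.int64(350), np.int64(0)), (np.int64(354), np.int64(0)), (np.int64(358), np.int64(0)), (np.int64(362), np.int64(0)), (np.int64(366), np.int64(0)), (np.int64(370), np.int64(140)), (np.int64(374), np.int64(334)), (np.int64(378), np.int64(277)), (np.int64(382), np.int64(299)), (np.int64(386), np.int64(373)), (np.int64(390), np.int64(306)), (np.int64(394), np.int64(7)), (np.int64(398), np.int64(0)), (np.int64(402), np.int64(0)), (np.int64(406), np.int64(0)), (np.int64(410), np.int64(0)), (np.int64(414), np.int64(0)), (np.int64(418), np.int64(0)), (np.int64(422), np.int64(0))]
[-412.80198373 -367.93939317]
0.0455 [(np.int64(310), np.int64(0)), (np.int64(314
[... 185 characters left out ...]
.int64(262)), (np.int64(342), np.int64(345)), (np.int64(346), np.int64(340)), (np.int64(350), np.int64(353)), (np.int64(354), np.int64(362)), (np.int64(358), np.int64(399)), (np.int64(362), np.int64(171)), (np.int64(366), np.int64(19)), (np.int64(370), np.int64(0)), (np.int64(374), np.int64(0)), (np.int64(378), np.int64(0)), (np.int64(382), np.int64(0)), (np.int64(386), np.int64(0)), (np.int64(390), np.int64(39)), (np.int64(394), np.int64(324)), (np.int64(398), np.int64(403)), (np.int64(402), np.int64(400)), (np.int64(406), np.int64(485)), (np.int64(410), np.int64(446)), (np.int64(414), np.int64(456)), (np.int64(418), np.int64(78)), (np.int64(422), np.int64(0))]
[-419.61288943 -361.57548122]
```

View pics/w2.png

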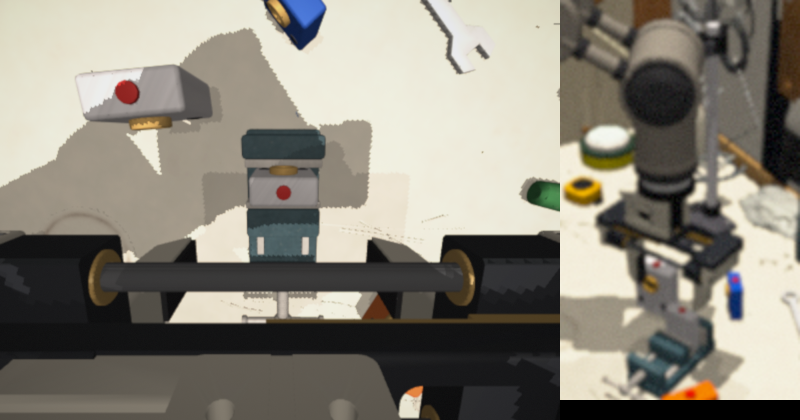

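The wrist view shows the vice centred and square, with the block's top at (284,190), the moving jaw at (283,220) and the fixed jaw at (284,142). I'm descending to the moving jaw.

Request:
{"name": "arm_command", "arguments": {"xyz": [[-3,-1,-25],[0,0,-25],[0,0,-25],[0,0,-15],[0,0,-10],[0,0,0]], "spin": [0,0,0,0,0,0]}}

```text
time: 2.6
tool_pos: [0.4858, -0.2001, 0.2036]
tool_rot: [-3.141, 0.0, 0.445]
contact_force: [-0.4, -0.3, 0.4]
opening: 0.0917
grip_force: 0.0
```

Request:
{"name": "arm_command", "arguments": {"xyz": [[0,0,0],[0,0,0],[0,0,0],[0,0,0],[0,0,0],[0,0,0],[0,0,0],[0,0,0]], "spin": [0,0,0,0,0,0,0,0], "jaw": -1, "squeeze": 15}}

```text
time: 3.4
tool_pos: [0.4868, -0.2011, 0.2044]
tool_rot: [3.137, -0.002, 0.445]
contact_force: [3.7, -7.3, -2.3]
opening: 0.0582
grip_force: 15.0
```

Request:
{"name": "arm_command", "arguments": {"xyz": [[-3,-1.5,0],[-3,-1.5,0],[-3,-1.5,0],[-3,-1.4,0],[-3,-1.4,0],[-3,-1.4,0],[0,0,0],[0,0,0]], "spin": [0,0,0,0,0,0,0,0]}}

```text
time: 4.2
tool_pos: [0.4685, -0.2098, 0.2044]
tool_rot: [3.137, -0.001, 0.445]
contact_force: [2.3, -7.0, -1.5]
opening: 0.058
grip_force: 15.0
```

Request:
{"name": "arm_command", "arguments": {"xyz": [[0,0,0],[0,0,0],[0,0,0],[0,0,0],[0,0,0]], "spin": [0,0,0,0,0], "jaw": 1}}

```text
time: 4.7
tool_pos: [0.4678, -0.2084, 0.2039]
tool_rot: [-3.142, 0.0, 0.445]
contact_force: [-0.2, -0.5, 0.4]
opening: 0.0907
grip_force: 0.0
```

Request:
{"name": "arm_command", "arguments": {"xyz": [[0,0,30],[0,0,35],[0,0,35],[0,0,0],[0,0,0]], "spin": [0,0,0,0,0]}}

```text
time: 5.2
tool_pos: [0.4678, -0.2084, 0.3044]
tool_rot: [3.14, -0.001, 0.445]
contact_force: [0.6, 1.2, 0.2]
opening: 0.092
grip_force: 0.0
```

```bash
cat > m.py <<'E'
from h import *
d={n:read_camera(n) for n in("wrist","scene")}
pickle.dump(d,open("d3.pkl","wb"))
cv2.imwrite("pics/w3.png",d["wrist"]["img"][:,:,::-1])
s=observe();print(s["time"],s["tool_pos"],s["tool_rot"],s["contact_force"])
P=pts(d["wrist"]);z=P[...,2];A=np.array([.9026,.4305]);N=np.array([-.4305,.9026])
print("tool a,n",s["tool_pos"][:2]@A,s["tool_pos"][:2]@N)
ok=(P[...,0]>.4)&(P[...,0]<.6)&(P[...,1]>-.27)&(P[...,1]<-.12)
for lo,hi in((.074,.0825),(.0455,.053)):
    m=ok&(z>lo)&(z<hi);q=P[m][:,:2]*1000
    a=q@A;n=q@N
    h,e=np.histogram(a,np.arange(300,430,3));print(lo,[(int(x),int(y)) for x,y in zip(e,h) if y])
    print(np.percentile(n,[1,99]))
    if lo>.06: print(cv2.minAreaRect(q[z[m]>.079].astype(np.float32)))
E
python3 m.py
```

```text
5.3 [ 0.46744922 -0.20824025  0.30286046] [-3.13993969e+00  1.11587224e-03  4.45361560e-01] [-0.62481701  0.5161714  -0.62097092]
tool a,n 0.33227223650458765 -0.3891945350801572
0.074 [(372, 270), (375, 286), (378, 255), (381, 221), (384, 240), (387, 301), (390, 202), (393, 7)]
[-412.94318845 -368.08550726]
((512.780029296875, -188.16542053222656), (19.3314151763916, 45.83430480957031), 25.519046783447266)
0.0455 [(300, 249), (303, 309), (306, 43), (318, 144), (321, 266), (324, 245), (327, 275), (330, 272), (333, 266), (336, 261), (339, 312), (342, 228), (345, 253), (390, 14), (393, 97), (396, 371), (399, 268), (402, 333), (405, 404), (408, 337), (411, 331), (414, 415), (417, 152)]
[-419.66433251 -361.06611059]
```

Request:
{"name": "arm_command", "arguments": {"xyz": [[22,10,0],[23,10,0],[0,0,-25],[0,0,-25],[0,0,-15],[0,0,-10],[0,0,0]], "spin": [0,0,0,0,0,0,0]}}

```text
time: 6.0
tool_pos: [0.5123, -0.1882, 0.2267]
tool_rot: [-3.138, 0.003, 0.445]
contact_force: [-0.3, 0.4, -0.3]
opening: 0.0922
grip_force: 0.0
```

Request:
{"name": "arm_command", "arguments": {"xyz": [[0,0,0],[0,0,0],[0,0,0],[0,0,0],[0,0,0],[0,0,0],[0,0,0],[0,0,0],[0,0,0]], "spin": [0,0,0,0,0,0,0,0,0], "jaw": -1, "squeeze": 25}}

```text
time: 6.9
tool_pos: [0.5129, -0.1886, 0.2291]
tool_rot: [3.141, -0.0, 0.445]
contact_force: [0.8, -0.5, 2.3]
opening: 0.046
grip_force: 25.0
```

Request:
{"name": "arm_command", "arguments": {"xyz": [[0,0,8],[0,0,15],[0,0,25],[0,0,40],[0,0,45],[0,0,45],[0,0,45],[0,20,45],[0,25,45],[0,30,45],[0,35,45],[0,35,20],[0,35,0],[0,20,0],[0,0,0],[0,0,0]], "spin": [0,0,0,0,0,0,0,0,0,-5,-5,-5,0,0,0,0]}}

```text
time: 8.5
tool_pos: [0.5126, 0.0043, 0.6417]
tool_rot: [3.141, 0.001, 0.184]
contact_force: [-0.7, -0.6, -1.9]
opening: 0.0461
grip_force: 25.0
```

```bash
python3 - <<'E'
from h import *
d={n:read_camera(n) for n in("wrist","scene")}
pickle.dump(d,open("d4.pkl","wb"))
c=np.zeros((420,800,3),np.uint8)
c[:,:560]=d["wrist"]["img"][:,:,::-1]
c[:360,560:]=cv2.resize(d["scene"]["img"][130:250,250:330,::-1],(240,360))
cv2.imwrite("pics/w4.png",c)
s=observe();print(s["time"],s["tool_pos"],s["tool_rot"],s["contact_force"],s["opening"],s["grip_force"])
for n in d:
    P=pts(d[n]);q=P[(P[...,2]>.28)&(P[...,2]<.40)&(P[...,0]>.58)&(P[...,0]<.8)&(P[...,1]>-.0)&(P[...,1]<.2)]
    if len(q): print(n,len(q),q.min(0),q.max(0))
E
```

```text
8.6 [0.51285964 0.00344855 0.64144473] [3.14133891e+00 7.35701186e-04 1.82585580e-01] [ 0.03969277  0.56568843 -1.26739422] 0.046018255489535344 24.999744594097137
wrist 2740 [0.62705444 0.0727259  0.30418901] [0.67350939 0.12735695 0.3522807 ]
scene 617 [0.62617634 0.06679364 0.28064051] [0.74890388 0.14109519 0.37056261]
```

View pics/w4.png

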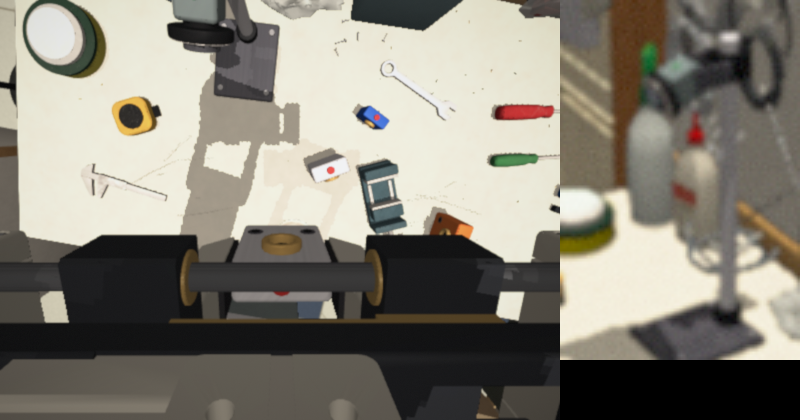

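The wrist view shows the block held squarely, its bushing at (282,243). The caliper is at (120,185), the tape at (135,115), the wrench at (420,90), the stand base at (245,60) and the camera head at (205,20), cut off by the picture edge. I'm moving forward to see the whole head.

Request:
{"name": "arm_command", "arguments": {"xyz": [[25,30,0],[30,30,0],[25,10,0],[0,0,0],[0,0,0]], "spin": [0,0,0,0,0]}}

```text
time: 9.1
tool_pos: [0.5935, 0.0732, 0.6405]
tool_rot: [3.142, 0.002, 0.182]
contact_force: [-0.5, 0.5, -0.8]
opening: 0.0459
grip_force: 25.0
```

```bash
python3 - <<'E'
from h import *
d={n:read_camera(n) for n in("wrist",)}
pickle.dump(d,open("d5.pkl","wb"))
w=d["wrist"]
s=observe();print(s["time"],s["tool_pos"],s["tool_rot"])
c=np.zeros((420,800,3),np.uint8);c[:,:560]=w["img"][:,:,::-1]
P=pts(w);m=(P[...,2]>.28)&(P[...,2]<.40)&(P[...,0]>.58)&(P[...,0]<.8)&(P[...,1]>-.0)&(P[...,1]<.2)
v,u=np.nonzero(m);print(u.min(),u.max(),v.min(),v.max())
cr=w["img"][v.min():v.max()+20,max(0,u.min()-15):u.max()+15,::-1]
k=min(240/cr.shape[1],420/cr.shape[0]);cr=cv2.resize(cr,None,fx=k,fy=k,interpolation=cv2.INTER_CUBIC);c[:cr.shape[0],560:560+cr.shape[1]]=cr
cv2.imwrite("pics/w5.png",c)
b=(P[...,2]>.008)&(P[...,2]<.018)&(P[...,0]>.58)&(P[...,0]<.85)&(P[...,1]>-.02)&(P[...,1]<.25)&(w["img"].max(2)<130)
print("base",b.sum(),cv2.minAreaRect((P[b][:,:2]*1000).astype(np.float32)))
E
```

```text
9.15 [0.59273367 0.07307185 0.64144139] [3.14132794e+00 9.64218401e-04 1.82054234e-01]
217 301 0 160
base 1097 ((749.7949829101562, 125.87408447265625), (281.696533203125, 94.04571533203125), 47.63374328613281)
```

View pics/w5.png

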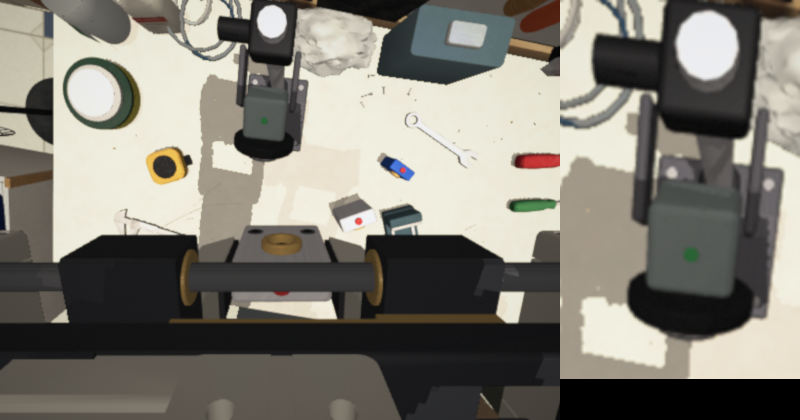

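The view shows the box of the head at (265,115) with a green dot, the ring light's rim at (265,145), and the white-capped column top at (271,20). I'll fit the box's top plane for tilt and yaw, and use the column cap for position.

```bash
python3 - <<'E'
from h import *
w=pickle.load(open("d5.pkl","rb"))["wrist"];P=pts(w);im=w["img"]
v,u=np.mgrid[:420,:560]
box=(u>248)&(u<282)&(v>98)&(v<132)
q=P[box];q=q[np.isfinite(q).all(1)]
for _ in range(4):
    c=np.median(q,0);c=q.mean(0);n=np.linalg.svd(q-c)[2][2];n*=np.sign(n[2]);r=(q-c)@n;q=q[abs(r)<2.5*r.std()+1e-5]
print("top plane",len(q),c.round(4),n.round(4),"rms",r.std(),"tilt",np.arccos(n[2]),"yaw of -n_h",np.degrees(np.arctan2(-n[1],-n[0])))
# box outline: points within 3mm of plane
m=((abs((P-c)@n)<.003)&(u>225)&(u<305)&(v>60)&(v<165)&(im.min(2)>40)).astype(np.uint8)
k,l,st,ce=cv2.connectedComponentsWithStats(m);i=l[115,260];Q=P[l==i]
th=np.arccos(n[2])
r=cv2.minAreaRect((Q[:,:2]*1000).astype(np.float32));print("outline",st[i],r, cv2.boxPoints(r).round(1).tolist())
cap=(im.min(2)>170)&(abs(u-271)<22)&(v<45)
k,l,st,ce=cv2.connectedComponentsWithStats(cap.astype(np.uint8));i=1+st[1:,4].argmax()
C=P[l==i];print("cap",st[i],C.mean(0).round(4),np.median(C[:,2]), ((C[:,:2].max(0)+C[:,:2].min(0))/2).round(4))
x=P[(u>225)&(u<305)&(v>60)&(v<165)];x=x[(x[:,2]>.27)&(x[:,2]<.36)]
# rim: dark ring
rim=(im.max(2)<45)&(u>225)&(u<300)&(v>120)&(v<165)&(P[...,2]>.27)
R=P[rim];print("rim",len(R),R.min(0),R.max(0))
# base plate
for lo in [0]:
    b=(abs(P[...,2]-.012)<.004)&(u>225)&(u<312)&(v>60)&(v<165);B=P[b];print("base",len(B),cv2.minAreaRect((B[:,:2]*1000).astype(np.float32)))
# base in d4
w=pickle.load(open("d4.pkl","rb"))["wrist"];P=pts(w)
b=(abs(P[...,2]-.012)<.004)&(w["img"].max(2)<140)&(u>205)&(u<280)&(v>10)&(v<110)
b=cv2.morphologyEx(b.astype(np.uint8),cv2.MORPH_OPEN,np.ones((3,3)));B=P[b>0]
r=cv2.minAreaRect((B[:,:2]*1000).astype(np.float32));print("base4",len(B),r,cv2.boxPoints(r).round().tolist())
E
```

```text
top plane 1089 [0.6664 0.1018 0.3542] [0.9467 0.3219 0.0095] rms 0.007410675878069623 tilt 1.561284258311827 yaw of -n_h -161.22152039425407
outline [243 109  45  14 336] ((666.22607421875, 102.32283020019531), (5.933465957641602, 38.150230407714844), 18.70905113220215) [[657.2999877929688, 119.4000015258789], [669.5, 83.30000305175781], [675.2000122070312, 85.19999694824219], [662.9000244140625, 121.30000305175781]]
cap [257   5  30  33 739] [0.7294 0.1069 0.3727] 0.37133475888170747 [0.699 0.102]
rim 1068 [0.63044902 0.07406582 0.31090202] [0.65773487 0.12699986 0.61998723]
base 1165 ((685.2962646484375, 103.51021575927734), (129.12860107421875, 109.49325561523438), 4.328546047210693)
base4 3804 ((684.8495483398438, 103.69989013671875), (128.64907836914062, 109.00251770019531), 4.024230003356934) [[617.0, 154.0], [625.0, 45.0], [753.0, 54.0], [745.0, 163.0]]
```

```bash
python3 - <<'E'
from h import *
w=pickle.load(open("d5.pkl","rb"))["wrist"];P=pts(w)
yw=np.radians(4.15);f=np.array([np.cos(yw),np.sin(yw)]);g=np.array([-f[1],f[0]]);O=np.array([.7149,.1057])
for v in range(70,162,4):
    L=[]
    for u in (254,259,264,269,274,279):
        p=P[v,u];L.append((round(1e3*float((p[:2]-O)@f),1),round(1e3*float((p[:2]-O)@g),1),round(1e3*float(p[2]),1)))
    print(v,L)
E
```

```text
70 [(41.5, 47.0, -1.3), (42.4, 37.8, -0.6), (43.6, 28.7, -1.6), (7.5, 7.1, 222.1), (4.4, 0.3, 244.9), (5.9, -5.1, 239.2)]
74 [(32.7, 45.1, 11.9), (34.0, 36.2, 10.4), (36.8, 28.0, -1.6), (8.7, 8.6, 186.5), (4.6, 1.0, 217.1), (5.9, -4.9, 212.8)]
78 [(26.2, 44.7, 10.3), (27.1, 35.5, 11.3), (28.0, 26.5, 11.7), (29.0, 17.5, 11.8), (4.7, 1.7, 185.5), (5.5, -4.7, 185.0)]
82 [(19.2, 43.9, 12.3), (20.4, 34.9, 11.0), (21.5, 25.9, 10.4), (19.4, 15.6, 33.6), (5.1, 2.7, 146.6), (5.5, -4.4, 149.7)]
86 [(-24.4, 13.0, 328.1), (-23.7, 8.8, 326.4), (-22.9, 4.5, 324.0), (12.6, 14.9, 35.4), (5.4, 3.8, 101.5), (5.6, -4.1, 106.7)]
90 [(-29.0, 11.5, 340.7), (-28.3, 7.5, 338.4), (-27.7, 3.4, 336.9), (-26.9, -0.7, 333.9), (-26.3, -5.0, 333.2), (-25.7, -9.2, 331.9)]
94 [(-33.2, 10.2, 351.4), (-32.5, 6.3, 349.4), (-32.1, 2.3, 349.1), (-31.3, -1.7, 346.5), (-30.8, -5.7, 345.3), (-30.3, -9.8, 344.8)]
98 [(-36.6, 9.6, 355.6), (-36.0, 5.7, 354.3), (-35.6, 1.6, 354.6), (-35.1, -2.3, 354.4), (-34.7, -6.3, 354.5), (-34.3, -10.4, 355.2)]
102 [(-39.6, 9.3, 355.9), (-39.1, 5.3, 355.1), (-38.9, 1.2, 357.8), (-38.3, -2.7,
[... 1256 characters left out ...]
, -13.7, 345.1)]
142 [(-71.7, 7.8, 339.4), (-71.2, 3.5, 339.2), (-70.7, -0.9, 339.4), (-70.3, -5.2, 337.1), (-69.9, -9.6, 335.3), (-69.5, -14.0, 333.4)]
146 [(-74.7, 6.9, 347.0), (-74.2, 2.7, 346.9), (-73.8, -1.6, 346.0), (-73.4, -5.8, 344.7), (-73.0, -10.1, 343.3), (-72.6, -14.4, 341.4)]
150 [(-77.9, 6.4, 349.4), (-77.3, 2.2, 350.2), (-76.9, -2.1, 349.9), (-76.5, -6.3, 348.6), (-76.1, -10.5, 348.4), (-75.7, -14.8, 346.7)]
154 [(-81.3, 6.2, 348.5), (-80.7, 1.9, 349.5), (-80.3, -2.3, 349.0), (-80.0, -6.5, 347.1), (-79.5, -10.8, 346.8), (-79.3, -15.1, 343.3)]
158 [(-86.4, 7.3, 331.1), (-84.7, 1.9, 343.8), (-84.0, -2.5, 346.3), (-83.5, -6.9, 346.0), (-83.1, -11.2, 345.3), (-113.1, -16.1, -0.2)]
```

```bash
python3 - <<'E'
from h import *
w=pickle.load(open("d5.pkl","rb"))["wrist"];P=pts(w)
yw=np.radians(4.15);f=np.array([np.cos(yw),np.sin(yw)]);g=np.array([-f[1],f[0]]);O=np.array([.7149,.1057])
def fit(q,k):
    F=(q[:,:2]-O)@f;G=(q[:,:2]-O)@g;Z=q[:,2]
    y,x=(Z,F) if k else (F,Z)
    M=np.c_[x,G,np.ones(len(x))]
    for _ in range(4):
        s=np.linalg.lstsq(M,y,rcond=None)[0];r=y-M@s;o=abs(r)<2.5*r.std();M,y=M[o],y[o]
    return np.arctan(s[:2]),r.std()
print("top",fit(P[101:134,252:281].reshape(-1,3),1),"rear",fit(P[87:95,252:268].reshape(-1,3),0))
# top edge silhouette of box sides
for th in(.34,.36,.38):
    c,s=np.cos(th),np.sin(th)
    L=np.r_[O-f*(.027+.06*c),.34-.06*s];F=np.r_[O-f*(.027+.21*c),.34-.21*s];print(th,L.round(4),F.round(4))
E
```

```text
top (array([0.35596541, 0.00322418]), np.float64(0.0007537902973173918)) rear (array([-0.36239351,  0.00933689]), np.float64(0.0001551988393333345))
0.34 [0.6316 0.0997 0.32  ] [0.4905 0.0894 0.27  ]
0.36 [0.632  0.0997 0.3189] [0.4919 0.0895 0.266 ]
0.38 [0.6324 0.0997 0.3177] [0.4935 0.0896 0.2621]
```

Request:
{"name": "arm_command", "arguments": {"xyz": [[-5,-30,0],[-6,-40,0],[-5,-40,0],[-5,-40,0],[0,-40,0],[0,-43,0],[0,0,-30],[0,0,-45],[0,0,-45],[0,0,-45],[0,0,-45],[0,0,-45],[0,0,-45],[0,0,-40],[0,0,-25],[0,0,-10],[0,0,0],[0,0,0]], "spin": [5,5,5,0,0,0,0,0,0,0,0,0,0,0,0,0,0,0]}}

```text
time: 10.95
tool_pos: [0.572, -0.1594, 0.2687]
tool_rot: [3.139, -0.002, 0.445]
contact_force: [0.4, -0.1, -1.2]
opening: 0.0457
grip_force: 25.0
```

```bash
python3 m.py | head -3; cat > tilt.py <<'E'
from h import *
# plane of the held block's front face, seen by the wrist camera, in tool axes (tool vertical)
w=read_camera("wrist");P=pts(w);s=observe();y=s["tool_rot"][2]
f=np.array([np.cos(y),np.sin(y)]);g=np.array([-f[1],f[0]])
D=P-s["tool_pos"];F=D[...,:2]@f*1e3;G=D[...,:2]@g*1e3;Z=(D[...,2]+.159)*1e3
hsv=cv2.cvtColor(w["img"],cv2.COLOR_RGB2HSV);gold=(hsv[...,1]>90)&(hsv[...,0]>10)&(hsv[...,0]<30)
near=(abs(F)<40)&(abs(G)<22)&(Z<14)&(Z>-60)
def fit(m,n):
    x,yy,z=F[m],G[m],Z[m];o=np.ones(len(x),bool)
    for _ in range(6):
        M=np.c_[z,yy,np.ones(len(z))];c=np.linalg.lstsq(M[o],x[o],rcond=None)[0];r=x-M@c;o=abs(r)<max(.6,2*r[o].std())
    print(n,o.sum(),"tilt",-np.arctan(c[0]).round(4)*-1,"twist",np.arctan(c[1]).round(4),"F0",c[2].round(2),"rms",r[o].std().round(2))
v,u=np.mgrid[:420,:560]
fit(near&~gold&(v<262),"face")
b=near&gold&(v<262)
print("bushing px",b.sum(),"F,G,Z",[q[b].mean().round(1) for q in(F,G,Z)],"Zrange",np.percentile(Z[b],[3,97]).round(1),"Grange",np.percentile(G[b],[3,97]).round(1))
print("t",s["time"],"tool",s["tool_pos"].round(4),"yaw",s["tool_rot"][2].round(4),"force",s["contact_force"].round(1))
cv2.imwrite("pics/last.png",w["img"][:,:,::-1])
E
python3 tilt.py
```

```text
11.05 [ 0.57223564 -0.15916992  0.2688371 ] [ 3.13855582e+00 -2.60477562e-03  4.45030466e-01] [ 0.26164096 -0.71350801 -1.00101008]
tool a,n 0.4479772429926122 -0.39001421409926434
0.074 []
face 2242 tilt -0.0021 twist 0.0009 F0 10.24 rms 0.23
bushing px 728 F,G,Z [np.float64(13.4), np.float64(1.0), np.float64(-2.8)] Zrange [-12.8   4.1] Grange [-7.5  9.6]
t 11.1 tool [ 0.5722 -0.159   0.2686] yaw 0.4452 force [-0.2 -1.  -1.2]
```

Request:
{"name": "arm_command", "arguments": {"xyz": [[0,0,-12],[0,0,-12],[-5,-2,0],[-5,-3,0],[-5,-2,0],[-2,-1,0],[-2,-1,0],[-2,-1,0],[-2,-1,0],[0,0,0]], "spin": [0,0,0,0,0,0,0,0,0,0], "squeeze": 12}}

```text
time: 12.1
tool_pos: [0.5495, -0.1693, 0.2437]
tool_rot: [3.14, -0.003, 0.445]
contact_force: [2.9, 4.3, 1.1]
opening: 0.0457
grip_force: 12.0
```

```bash
python3 tilt.py
```

```text
face 2773 tilt -0.1177 twist 0.0024 F0 11.49 rms 0.26
bushing px 825 F,G,Z [np.float64(14.9), np.float64(1.4), np.float64(-2.1)] Zrange [-11.3   5.5] Grange [-7.   9.9]
t 12.15 tool [ 0.5495 -0.1693  0.2437] yaw 0.445 force [2.7 4.5 1.3]
```

Request:
{"name": "arm_command", "arguments": {"xyz": [[-2,-1,0],[-2,-1,0],[-2,-1,0],[0,0,0]], "spin": [0,0,0,0]}}

```text
time: 12.55
tool_pos: [0.5434, -0.1723, 0.2438]
tool_rot: [3.14, -0.003, 0.445]
contact_force: [2.6, 4.1, 2.3]
opening: 0.046
grip_force: 12.0
```

```bash
python3 tilt.py
```

```text
face 3470 tilt -0.2756 twist 0.0032 F0 13.42 rms 0.29
bushing px 920 F,G,Z [np.float64(16.8), np.float64(1.5), np.float64(0.3)] Zrange [-8.7  7.9] Grange [-6.9  9.9]
t 12.6 tool [ 0.5434 -0.1723  0.2438] yaw 0.445 force [3.  4.8 1.6]
```

Request:
{"name": "arm_command", "arguments": {"xyz": [[-2,-1,0],[-1,-0.5,0],[0,0,0],[0,0,0]], "spin": [0,0,0,0]}}

```text
time: 13.0
tool_pos: [0.5405, -0.1738, 0.2436]
tool_rot: [3.141, -0.003, 0.445]
contact_force: [2.8, 4.2, 0.7]
opening: 0.0459
grip_force: 12.0
```

```bash
python3 tilt.py
```

```text
face 3865 tilt -0.3546 twist 0.0041 F0 14.4 rms 0.32
bushing px 946 F,G,Z [np.float64(17.6), np.float64(1.5), np.float64(1.4)] Zrange [-7.2  9. ] Grange [-6.9  9.8]
t 13.05 tool [ 0.5405 -0.1738  0.2436] yaw 0.4452 force [2.1 4.5 1. ]
```

Request:
{"name": "arm_command", "arguments": {"xyz": [[0,0,0],[0,0,0],[2,1,0],[4,2,0],[9,4,0],[9,4,0],[0,0,15],[0,0,25],[0,0,30],[0,0,0],[0,0,0]], "spin": [0,0,0,0,0,0,0,0,0,0,0], "squeeze": 40}}

```text
time: 14.15
tool_pos: [0.5643, -0.163, 0.3128]
tool_rot: [3.141, -0.001, 0.446]
contact_force: [-0.7, -0.6, -2.2]
opening: 0.0459
grip_force: 40.0
```

```bash
cat >> tilt.py <<'E'
# bushing ring: pixels near the outer face plane give the centre
th=.358;xf=F*np.cos(th)+Z*np.sin(th);zf=-F*np.sin(th)+Z*np.cos(th)
top=b&(xf>np.percentile(xf[b],95)-1.6)
(cx,cz),R=cv2.minEnclosingCircle(np.c_[G[top],zf[top]].astype(np.float32))
print("ring centre: along G",round(cx,2),"zf",round(cz,2),"R",round(R,2),"xf",np.median(xf[top]).round(2),top.sum())
x=np.median(xf[top]);print("bushing in tool F,G,Z",np.round([x*np.cos(th)-cz*np.sin(th),cx,x*np.sin(th)+cz*np.cos(th)],2))
fm=near&~gold&(v<262)&(abs(xf-x+5)<1);print("face G",np.percentile(G[fm],[1,99]).round(1),"zf top",np.percentile(zf[fm],99).round(1))
E
python3 tilt.py
```

```text
face 3936 tilt -0.3504 twist 0.0028 F0 14.7 rms 0.34
bushing px 942 F,G,Z [np.float64(17.5), np.float64(1.3), np.float64(2.3)] Zrange [-6.3  9.8] Grange [-7.   9.6]
t 14.2 tool [ 0.5639 -0.163   0.3119] yaw 0.4456 force [-0.5  0.1 -1.4]
ring centre: along G 1.32 zf -5.04 R 9.97 xf 18.56 522
bushing in tool F,G,Z [19.15  1.32  1.78]
face G [-20.9  21.7] zf top 7.3
```

View pics/last.png

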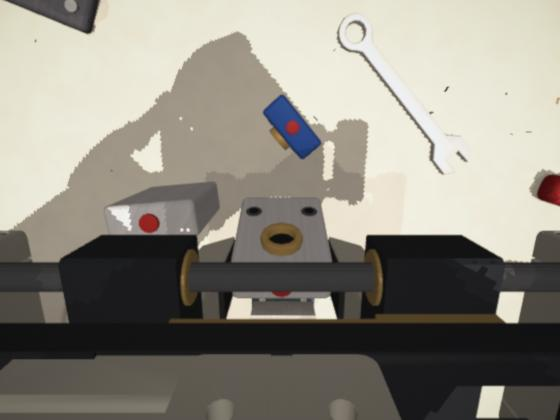

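The wrist view shows the tilted block with its bushing at (282,238), facing up towards the camera. The measured tilt is 0.350 rad against the wanted 0.358. I'm carrying it to the focus point.

Request:
{"name": "arm_command", "arguments": {"xyz": [[-10,0,25],[-20,10,30],[-25,25,30],[-25,35,26],[-11,40,0],[0,40,0],[0,40,0],[0,30,0],[0,20,0],[0,10,0],[0,0,0],[0,0,0],[0,0,0]], "spin": [0,0,-4,-4,-4,-4,-3,-2.4,0,0,0,0,0]}}

```text
time: 15.5
tool_pos: [0.4731, 0.0856, 0.4232]
tool_rot: [3.141, 0.001, 0.071]
contact_force: [-0.2, -0.9, -1.3]
opening: 0.0457
grip_force: 40.0
```

```bash
python3 tilt.py; python3 - <<'E'
from h import *
d=read_camera("scene");pickle.dump(d,open("d6.pkl","wb"))
a=cv2.resize(d["img"][130:280,220:370,::-1],(600,600),interpolation=cv2.INTER_CUBIC);cv2.imwrite("pics/s6.png",a)
E
```

```text
face 3957 tilt -0.3493 twist 0.0026 F0 13.23 rms 0.34
bushing px 945 F,G,Z [np.float64(16.5), np.float64(1.5), np.float64(1.3)] Zrange [-7.4  8.8] Grange [-6.8  9.8]
t 15.55 tool [0.4731 0.0856 0.4233] yaw 0.0704 force [ 0.1  0.5 -0.6]
ring centre: along G 1.25 zf -5.71 R 9.82 xf 17.2 508
bushing in tool F,G,Z [18.1   1.25  0.68]
face G [-20.6  21.6] zf top 6.7
```

View pics/s6.png

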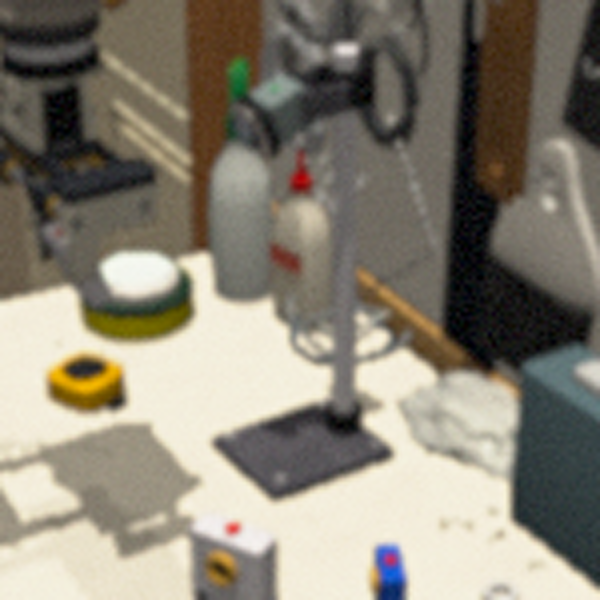

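The scene view shows the head undisturbed at (275,100), with the gripper and block at (60,220) in front of it. A millimetre of trim, then settle.

Request:
{"name": "arm_command", "arguments": {"xyz": [[0.5,1,1],[0,0,0],[0,0,0],[0,0,0],[0,0,0],[0,0,0]], "spin": [0,0,0,0,0,0]}}

```text
time: 16.2
tool_pos: [0.4735, 0.0875, 0.4245]
tool_rot: [3.141, 0.0, 0.072]
contact_force: [-0.7, 0.0, -2.0]
opening: 0.046
grip_force: 40.0
```

```bash
for i in 1 2 3; do python3 tilt.py | grep -E "face [0-9]|^t|bushing in"; done
```

```text
face 3919 tilt -0.3502 twist 0.0041 F0 13.36 rms 0.33
t 16.25 tool [0.4735 0.0875 0.4245] yaw 0.0719 force [-0.8  0.7 -0.8]
bushing in tool F,G,Z [18.09  1.58  0.85]
face 3932 tilt -0.3495 twist 0.0031 F0 13.38 rms 0.34
t 16.3 tool [0.4735 0.0875 0.4245] yaw 0.0718 force [-0.1 -0.4 -1.6]
bushing in tool F,G,Z [18.12  1.62  0.84]
face 3981 tilt -0.3497 twist 0.003 F0 13.34 rms 0.35
t 16.35 tool [0.4735 0.0875 0.4245] yaw 0.0718 force [ 1.3  0.4 -2.7]
bushing in tool F,G,Z [18.13  1.23  0.69]
```

```bash
python3 -c "
from cell import *
print(hand_in())"
```

```text
the job is handed in; nothing more can be done
None
```

The job is handed in, with no verdict returned: the vice is open by about 20 mm, and the block is held steady with its bushing measured within about 1 mm of the focus point and its tilt within about 0.01 rad of the camera's.

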